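Take a lens wall reading on a headlamp

ROBOT

A 6-joint arm with a two-finger parallel gripper is mounted at the origin on the work surface. World frame = base frame: x ahead of the robot, y to its left, z up, the work surface at z = 0. Lengths are in m, angles in rad, forces in N, time in s.
With the tool pointing down it reaches from about 0.425 to 0.95 m from the base axis. Payload 3.5 kg.
Tool frame: the origin (TCP) lies at the very end of the fingers, on their centre line; the grasp point (between the pads) lies 19 mm behind it; z points along the fingers, y is the line along which they close (so a half turn about z gives the same grasp; the last joint's range is limited). The gripper opens to 85 mm and grips with 20 to 120 N. Pads are 22 mm wide; open, the fingers measure 114 mm over their backs; the gripper's body (76 mm by 85 mm) begins 54 mm behind the grasp point. The pads swing forward as they close: fully open they stand 13 mm farther back than shut.
Start: joints at [1.044, 0.286, 1.577, -0, 1.279, -0.15], TCP at [0.248, 0.628, 0.231] pointing down, gripper open.
Joint ranges: [-2.77, 2.77], [-0.9, 2.22], [0.21, 2.48], [-1.53, 4.67], [0.24, 2.81], [-2.84, 2.84]. Speed limits (rad/s): [2.79, 2.79, 3.14, 3.14, 3.14, 3.14].

INTERFACE

Orientations are given as a unit quaternion [x, y, z, w].
In Python, from plant import ctrl, optics, sign_off gives the robot as it stands.
- The arm moves only by the shell command python3 -m creep 'ROWS' [FORCE]. ROWS is JSON, a list of rows, each an object of numbers: "x", "y", "z": the shift along the tool's x, y, z in mm; "rx", "ry", "rz": the turn, a rotation vector about the tool's x, y, z in degrees; "grip": the opening, from 0 (shut) to 1 (fully open). In form: [{"x": .., "y": .., "z": .., "rx": .., "ry": .., "rz": .., "grip": ..}, ...]. A call has exactly 10 rows; each row shifts and turns the commanded pose from where the row before left it, along the tool's axes as they then stand; what a row does not reach is not made up. A row lasts 1/12 s, in which the tool goes at most 41.7 mm and 7.16 degrees, less where a joint would pass 70% of its speed; a pose out of reach is approached as far as the arm can. A call with a gripper value outside its range is refused whole. The fingers move at their own pace and stop on an object; FORCE is the grip in N (left out, the last holds). Time passes only in rows, so rows that do not move let the fingers close, or fill a call up. It gives the time, the measured TCP pose, the force, the opening and the grip force at its end, in the units of the state.
- ctrl.get_state(): the state, without advancing time (a new reading comes with each control period).
- optics.read_camera(name): name is "scene" or "top" or "wrist"; returns a dict with "color" (384x512x3 uint8, blue, green, red), "K" (3x3 intrinsics, pixels), "D" ([k1, k2, p1, p2, k3] as OpenCV has them; the pictures are not rectified), "R" (3x3) and "t" (3): a world point X has camera coordinates R X + t. Camera axes: x right, y down, z forward; pixel columns grow to the right and rows downward; lengths in m; the calibration is good to about 2 mm. A picture is of the moment at which its call begins. There is no depth.
- sign_off(): hands the job in; it is judged then, once.
The state is a dict: "time": time; "qpos": joint angles; "dq": joint speeds; "joint_efforts": joint torques, N m; "eef_pos": TCP position; "tcp_rot": TCP orientation; "contact_force": force on the tool from outside, world axes, zero at the start; "wrist_torque": the same for the moment, N m; "opening": opening from 0.0 (shut) to 1.0 (fully open); "finger_force": force on a finger pad.
Only numpy, scipy, OpenCV 4.12 (cv2) and the standard library are available. Lean on these libraries where they do the work, as an engineer would, in place of code of your own. Each camera call takes 0.05 s, during which the arm holds its last target. There are 200 camera calls.

TASK

Before this headlamp is polished we need the wall thickness of its lens inside the drawn ring. Take the pen gauge out of its stand and zero it: stand it upright on the middle of the steel disc and press lightly so that its sprung foot goes part way in, for a good second. Then hold it square to the curved lens with its foot in the middle of the ring, the foot again pressed lightly part way in, and finish while still holding it there for the reading; never press hard, keep the gripper itself off the lamp, and leave the other things on the bench where they are.

Things in the scene. Friction and masses are not known exactly. Their poses are not given: they have to be found in the camera images.
- gauge_centre (a point): Pen-type thickness gauge, loose, about 150 g, standing foot down in its stand; grey body 30 x 26 x 112 mm, this point its centre. z: along the body, away from the foot. x: across the 30 mm width, display and two buttons on the -x face. y: across the 26 mm width, whose flat faces with rubber strips are the ones to grip. Tip of the foot 82 mm below this point when free.
- foot_tip (a point): Centre of the flat end of the gauge's sprung foot, a steel pin of 11 mm diameter that stands 12 mm out of a steel sleeve of 18 mm diameter and 14 mm length under the gauge's body. Same axes as the gauge: z points from the tip up into the gauge.
- gauge_foot (a joint): How far the sprung foot is pushed into the gauge, in m: 0 free, 0.008 fully in. The spring needs 2 N before the foot starts to move and 0.4 N more for each mm (5.2 N fully in, when the force rises sharply).
- gauge_stand: Black plastic stand, screwed to the bench: block 60 x 56 mm, 48 mm high, base plate 84 x 56 x 6 mm. The gauge's body stands 18 mm deep in a pocket in its top (1.5 mm play all round): lift it straight up, 50 mm clears it. Origin: centre of its underside, z up, same yaw as the gauge.
- disc_top (a point): Steel zero disc of 50 mm diameter, 10 mm thick, 154 g, lying flat and loose on the bench. This point is the centre of its upper face.
- mark (a point): Centre of the ring drawn in white paint on the headlamp's clear lens: ring 25 mm inside, 31 mm outside diameter. z is the outward normal of the lens there (15.5 degrees off vertical); x points down the slope. There is only one ring.
- lens_top (a point): Top of the clear lens, 185 mm above the bench. The headlamp lies on its back, lens up, and stays put: black housing about 390 x 260 mm, mounting ears up to 150 mm out sideways. The lens is part of a sphere of 350 mm radius, its centre 350 mm straight below this point; the ring lies 93 mm sideways from this point and 13 mm lower. x: towards the pointed end (230 mm away), y: across, z: up.
- screw_basin: Bystander: white plastic basin with loose screws and caps, 320 x 260 mm over its rim, 85 mm high. Origin at the centre of its underside.
- lamp_driver: Bystander: black lamp control module with aluminium fins, 114 x 80 x 28 mm. Origin near the centre of its underside.
- paint_marker: Bystander: white paint marker pen with a black cap lying on the bench, 130 mm long, 18 mm thick. Origin on the bench under its middle; x along it.
- pliers: Bystander: pliers lying on the bench, 175 x 66 x 18 mm. Origin on the bench under the pivot; x along the jaws.
Things that resemble listed ones, but are neither listed nor needed, are in the scene too. There is more than one size of the part that bears gauge_centre; the job needs the middle-sized. Leave any blue look-alike of the gauge_stand alone.

How it is judged:
On the way, in this order (a step that is already met when the one before it is completed fails the run):
1. the gauge stands upright on the zero disc, foot pressed in lightly (horizontal distance between foot_tip and disc_top below 0.012 m and angle between foot_tip's own z axis and vertical below 0.14 rad and value of joint gauge_foot above 0.001 m and contact force between gauge and zero_disc between 1.5 and 12 N and contact force between the fingers and gauge above 1 N), for 0.5 s.
2. the gauge is lifted clear of the disc (distance between foot_tip and disc_top above 0.03 m and value of joint gauge_foot below 0.0005 m), for 0.1 s.
At the end, for the whole second after the job is handed in: The gripper holds the gauge still: foot tip within 7 mm of the ring's centre (foot inside the ring), gauge within 8 degrees of square to the lens there, foot pushed in more than 1 mm, force on the lamp 1.5 to 8 N, and the gauge touches neither bench, stand nor disc (distance between foot_tip and mark below 0.007 m and angle between the z axis of foot_tip and the z axis of mark, either way round below 0.14 rad and angle between foot_tip's own z axis and vertical below 0.5 rad and value of joint gauge_foot above 0.001 m and contact force between gauge and headlamp between 1.5 and 8 N and contact force between the fingers and gauge above 1 N and contact force between gauge and table below 0.1 N and contact force between gauge and gauge_stand below 0.1 N and contact force between gauge and zero_disc below 0.1 N and linear speed of gauge below 0.02 m/s); the arm keeps its last pose, push and grip.
It fails at once if the gauge is pressed hard (over 20 N) on the lamp or the disc (contact force between gauge and headlamp above 20 N or contact force between gauge and zero_disc above 20 N).
It fails at once if the gripper or arm touches the lamp (contact force between any of the fingers, the arm and headlamp above 1 N).
It fails at once if the basin, lamp driver, paint marker or pliers is moved more than 30 mm (distance of any of screw_basin, lamp_driver, paint_marker, pliers from where it was at the start of the episode above 0.03 m).
It also fails if it takes over 51 s, if anything falls off the work surface, if the arm or the gripper's body presses on something with over 40 N, if the wrist force passes 120 N, or if a joint passes its speed limit or range.

## Working session

There is one attempt and no reset: what is moved stays moved. The work goes in short steps, Python scripts to look and compute and a shell command to move; the robot and the scene stay as the last step left them, time stands still between calls to the robot, and variables do not carry over. Pictures are saved under pics/ and viewed, at most 10 in all, crops included, and the job is handed in when it is done.

```bash
ls; mkdir -p pics; python3 - <<'E'
from plant import ctrl, optics
import cv2,numpy as np
print(ctrl.get_state())
for n in("scene","top"):
    d=optics.read_camera(n);cv2.imwrite(f"pics/{n}0.png",d["color"])
    np.savez(f"{n}0.npz",**d)
    print(n,np.round(d["K"],1).tolist(),d["D"],np.round(d["R"],3).tolist(),d["t"])
E
```

```text
pics
{'time': 0.0, 'qpos': array([ 1.04401110e+00,  2.87161279e-01,  1.57820396e+00,  2.40464325e-05,
        1.27861211e+00, -1.50022197e-01]), 'dq': array([-0.00155195, -0.00094516, -0.00093378, -0.00165309, -0.00091169,
       -0.00053466]), 'joint_efforts': array([ 1.91155632e-04, -4.05981338e+01, -2.92626804e+01, -1.69630662e-04,
        5.89698670e-03, -4.90823638e-06]), 'eef_pos': array([0.24798096, 0.62707703, 0.22993552]), 'tcp_rot': array([ 1.87272572e-01,  9.82307264e-01, -1.12090377e-03, -4.06694453e-04]), 'contact_force': array([-0.34587575, -0.27320108, -0.32243856]), 'wrist_torque': array([-0.01561806, -0.053168  ,  0.02296138]), 'finger_force': 0.0, 'opening': 1.0044999767948448}
scene [[362.3, 0.0, 254.1], [0.0, 362.3, 189.9], [0.0, 0.0, 1.0]] [-0.03795693  0.          0.          0.          0.        ] [[-0.501, 0.865, 0.017], [0.549, 0.333, -0.766], [-0.669, -0.374, -0.642]] [ 0.30446386 -0.19527641  1.50690463]
top [[461.1, 0.0, 255.6], [0.0, 461.1, 190.5], [0.0, 0.0, 1.0]] [-0.02249319  0.          0.          0.          0.        ] [[-0.018, -1.0, 0.016], [-0.992, 0.016, -0.128], [0.128, -0.018, -0.992]] [-0.05000175  0.56216441  1.72222579]
```

View pics/scene0.png

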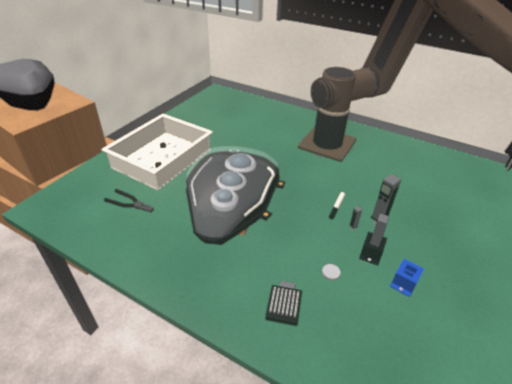

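View pics/top0.png

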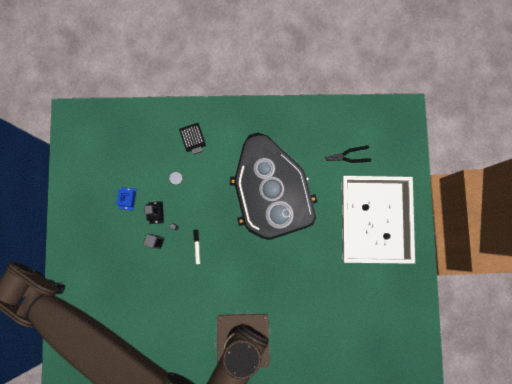

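Scene view: three gauge-like parts, at (385,198) large, (356,217) small and (378,240) medium with the black stand. A blue stand is at (408,277), the disc at (331,271) and the lamp at (232,190). In the top view the ring may be at (286,213). I'll enlarge to confirm.

```bash
cat > h.py <<'E'
import cv2,numpy as np
def ray(d,u,v):
    p=cv2.undistortPoints(np.array([[[u,v]]],float),d["K"],d["D"])[0,0]
    R=np.array(d["R"]);c=-R.T@np.array(d["t"]);r=R.T@np.array([*p,1.]);return c,r/np.linalg.norm(r)
def plane(d,u,v,z):
    c,r=ray(d,u,v);return c+r*(z-c[2])/r[2]
def tri(*cr):
    A=sum(np.eye(3)-np.outer(r,r) for c,r in cr);b=sum((np.eye(3)-np.outer(r,r))@c for c,r in cr)
    X=np.linalg.solve(A,b);return X,[np.linalg.norm(np.cross(X-c,r)) for c,r in cr]
def proj(d,X):
    return cv2.projectPoints(np.array([X],float),cv2.Rodrigues(np.array(d["R"]))[0],np.array(d["t"]),d["K"],d["D"])[0][0,0]
E
python3 - <<'E'
import cv2,numpy as np
from h import *
s=dict(np.load("scene0.npz"));t=dict(np.load("top0.npz"))
a=cv2.resize(s["color"][165:305,320:440],None,fx=4,fy=4,interpolation=2)[:560]
b=cv2.resize(t["color"][160:260,230:330],None,fx=3,fy=3,interpolation=2)
c=cv2.resize(t["color"][165:255,110:210],None,fx=3,fy=3,interpolation=2)[:260]
o=np.zeros((560,780,3),np.uint8);o[:560,:480]=a;o[:300,480:]=b;o[300:560,480:]=c
cv2.imwrite("pics/c1.png",o)
for n,d,u,v,z in(("disc",s,331,271,.01),("disc",t,176,178,.01),("basin",t,378,220,.085),("drv",t,193,137,.028),("marker",t,197,247,.018),("ring",t,286,213,.172),("lamp",t,273,190,.185)):
    print(n,plane(d,u,v,z).round(4))
E
```

```text
disc [0.6218 0.2518 0.01  ]
disc [0.6183 0.2477 0.01  ]
basin [ 0.4375 -0.5095  0.085 ]
drv [0.7756 0.1797 0.028 ]
marker [0.3512 0.166  0.018 ]
ring [ 0.4625 -0.1621  0.172 ]
lamp [ 0.5427 -0.1177  0.185 ]
```

View pics/c1.png

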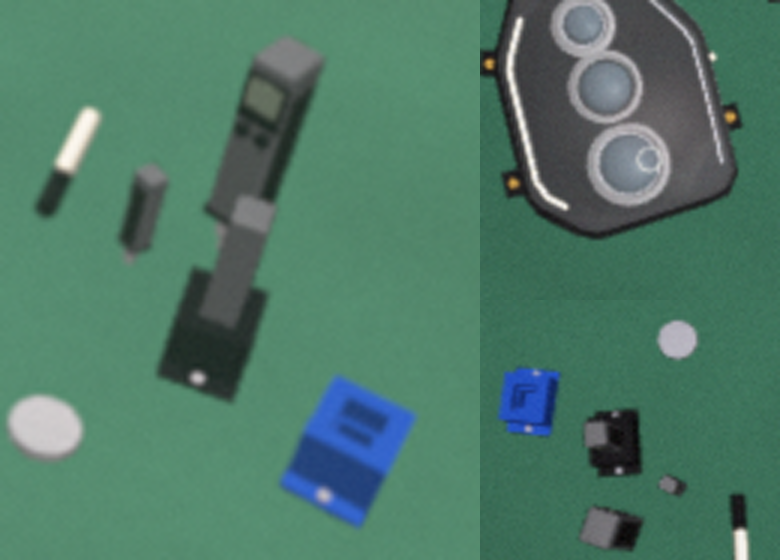

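The enlarged crop confirms it. The middle-sized gauge stands in the black stand, at scene (383,218) and top view (149,209). The large gauge, top view (152,241), and the small one, (174,227), stand free. The display isn't visible from the +x side, so gauge x points away from the robot. The ring is at top view (286,213).

```bash
python3 - <<'E'
import cv2,numpy as np
from h import *
s=dict(np.load("scene0.npz"));t=dict(np.load("top0.npz"))
# gauge top face, top view: grey brighter quad
g=cv2.cvtColor(t["color"],cv2.COLOR_BGR2HSV)
def comp(m,u,v):
    n,l,st,c=cv2.connectedComponentsWithStats(m.astype(np.uint8));k=l[int(v),int(u)]
    return c[k],st[k],(l==k).astype(np.uint8)
m=(g[...,1]<60)&(g[...,2]>75)&(g[...,2]<180)
c,st,_=comp(m,149,209);print("gtop",c,st,plane(t,*c,.142).round(4))
print("scene gtop",plane(s,383,218.5,.142).round(4),tri(ray(s,383,218.5),ray(t,*c)))
a=plane(t,155.7,221.7,.008);b=plane(t,151.7,202.3,.008);e=plane(s,369.5,259.3,.008);print("screws",a,b,e,"mid",(a+b)/2,np.degrees(np.arctan2(*(b-a)[1::-1])),np.linalg.norm(b-a))
print("large",plane(t,150,241,.2))
for z in(.09,.13):
  m=(g[...,0]>35)&(g[...,0]<95)&(g[...,1]>70)
  r=(~m).astype(np.uint8);_,_,l=comp(cv2.morphologyEx(r,cv2.MORPH_OPEN,np.ones((7,7))),273,190)
  k=max(cv2.findContours(l,0,2)[0],key=cv2.contourArea)[:,0]
  P=np.array([plane(t,u,v,z)[:2] for u,v in k],np.float32)
  (cc,wh,an)=cv2.minAreaRect(P);print("lamp",z,cc,wh,an,"tip",P[P[:,0].argmax()])
E
```

```text
gtop [147.90740741 209.37037037] [145 206   7   8  54] [0.486  0.3265 0.142 ]
scene gtop [0.4932 0.3287 0.142 ] (array([0.48645519, 0.3280933 , 0.13604036]), [np.float64(0.00033712478120358344), np.float64(0.00033712478120356457)])
screws [0.45027592 0.32510099 0.008     ] [0.52530035 0.34118012 0.008     ] [0.52516117 0.3318527  0.008     ] mid [0.48778814 0.33314055 0.008     ] 12.096552920978274 0.07672811679589606
large [0.37263223 0.30562497 0.2       ]
lamp 0.09 (0.5797287225723267, -0.11843018233776093) (0.39485108852386475, 0.29569289088249207) 10.533012390136719 tip [ 0.76832163 -0.0527279 ]
lamp 0.13 (0.5739752054214478, -0.11629468202590942) (0.38550880551338196, 0.2886967360973358) 10.53302001953125 tip [ 0.7581059 -0.052147 ]
```

```bash
cat >> h.py <<'E'
from scipy.spatial.transform import Rotation as Ro
def rows(st,p,R,n):
    """constant per-row shift (mm) and turn (deg) taking the state's TCP to p,R in n rows"""
    R0=Ro.from_quat(st["tcp_rot"]);w=(R0.inv()*R).as_rotvec()/n
    A=sum(Ro.from_rotvec(w*k).as_matrix() for k in range(n))
    v=np.linalg.solve(A,R0.inv().apply(np.array(p)-st["eef_pos"]))
    print("n",n,"shift",(v*1e3).round(2),"turn",np.degrees(w).round(3))
def tool(zax,yaw):
    """tool rotation with z=zax and y close to heading yaw+90 deg"""
    z=np.array(zax,float);z/=np.linalg.norm(z);a=np.radians(yaw+90)
    y=np.array([np.cos(a),np.sin(a),0]);y-=z*(y@z);y/=np.linalg.norm(y)
    return Ro.from_matrix(np.c_[np.cross(y,z),y,z])
E
python3 - <<'E'
from h import *
from plant import ctrl
rows(ctrl.get_state(),[.488,.328,.25],tool([0,0,-1],12),10)
E
```

```text
n 10 shift [-27.61 -27.41  -1.97] turn [-0.011 -0.005 -3.359]
```

```bash
python3 -m creep '[{"x":-27.6,"y":-27.4,"z":-2,"rz":-3.36,"grip":1},{"x":-27.6,"y":-27.4,"z":-2,"rz":-3.36,"grip":1},{"x":-27.6,"y":-27.4,"z":-2,"rz":-3.36,"grip":1},{"x":-27.6,"y":-27.4,"z":-2,"rz":-3.36,"grip":1},{"x":-27.6,"y":-27.4,"z":-2,"rz":-3.36,"grip":1},{"x":-27.6,"y":-27.4,"z":-2,"rz":-3.36,"grip":1},{"x":-27.6,"y":-27.4,"z":-2,"rz":-3.36,"grip":1},{"x":-27.6,"y":-27.4,"z":-2,"rz":-3.36,"grip":1},{"x":-27.6,"y":-27.4,"z":-2,"rz":-3.36,"grip":1},{"x":-27.6,"y":-27.4,"z":-2,"rz":-3.36,"grip":1}]' 
python3 - <<'E'
from plant import ctrl, optics
import cv2,numpy as np
from h import *
d=optics.read_camera("wrist");np.savez("w1.npz",**d);cv2.imwrite("pics/w1.png",d["color"])
s=ctrl.get_state();print(s["eef_pos"],Ro.from_quat(s["tcp_rot"]).as_matrix().round(3).tolist())
print("cam",-d["R"].T@d["t"],"proj gauge top",proj(d,[.488,.328,.142]))
E
```

```text
[0.2480782  0.62719648 0.23021094] [[-0.93, 0.368, -0.001], [0.368, 0.93, -0.002], [0.0, -0.002, -1.0]]
cam [0.18076963 0.65418676 0.37347066] proj gauge top [ 95.38120255 463.07540052]$[0]: bad value
```

View pics/w1.png

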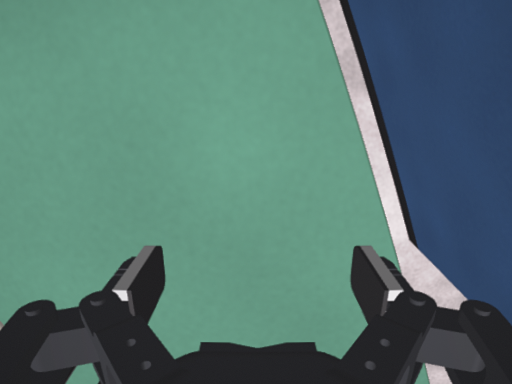

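The picture shows only bench and the open fingers, because the move was refused. I'll retry with all keys given.

```bash
python3 -m creep '[{"x":-27.6,"y":-27.4,"z":-2,"rx":0,"ry":0,"rz":-3.36,"grip":1},{"x":-27.6,"y":-27.4,"z":-2,"rx":0,"ry":0,"rz":-3.36,"grip":1},{"x":-27.6,"y":-27.4,"z":-2,"rx":0,"ry":0,"rz":-3.36,"grip":1},{"x":-27.6,"y":-27.4,"z":-2,"rx":0,"ry":0,"rz":-3.36,"grip":1},{"x":-27.6,"y":-27.4,"z":-2,"rx":0,"ry":0,"rz":-3.36,"grip":1},{"x":-27.6,"y":-27.4,"z":-2,"rx":0,"ry":0,"rz":-3.36,"grip":1},{"x":-27.6,"y":-27.4,"z":-2,"rx":0,"ry":0,"rz":-3.36,"grip":1},{"x":-27.6,"y":-27.4,"z":-2,"rx":0,"ry":0,"rz":-3.36,"grip":1},{"x":-27.6,"y":-27.4,"z":-2,"rx":0,"ry":0,"rz":-3.36,"grip":1},{"x":-27.6,"y":-27.4,"z":-2,"rx":0,"ry":0,"rz":-3.36,"grip":1}]'
```

```text
time: 0.98
eef_pos: [0.489, 0.3269, 0.2513]
tcp_rot: [-0.106, 0.994, -0.0, -0.0]
contact_force: [0.5, 0.1, 0.0]
opening: 1.001
finger_force: 0.0
```

```bash
python3 - <<'E'
from plant import ctrl, optics
import cv2,numpy as np
from h import *
d=optics.read_camera("wrist");np.savez("w2.npz",**d);cv2.imwrite("pics/w2.png",d["color"])
s=ctrl.get_state();print(s["eef_pos"],Ro.from_quat(s["tcp_rot"]).as_matrix().round(3).tolist(),s["qpos"])
print("cam",-d["R"].T@d["t"],"proj gauge top",proj(d,[.488,.328,.142]))
E
```

```text
[0.49471428 0.32287626 0.25180338] [[-0.978, -0.208, 0.005], [-0.208, 0.978, -0.003], [-0.004, -0.004, -1.0]] [ 0.40864654  0.08530719  1.77022864 -0.00499136  1.28255813 -1.37042379]
cam [0.41809469 0.3106679  0.3947036 ] proj gauge top [259.91808475 184.37405589]
```

View pics/w2.png

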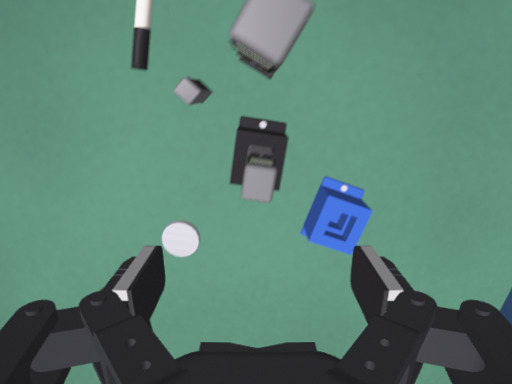

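The wrist view shows the gauge top face at about (260,181), the disc at (181,239), the stand screw at (263,124), the large gauge at (272,30) and the blue stand at (338,220). The arm is still settling, so I'll measure from a fresh picture.

```bash
python3 - <<'E'
from plant import ctrl, optics
import cv2,numpy as np
from h import *
d=optics.read_camera("wrist");d=optics.read_camera("wrist");np.savez("w3.npz",**d)
s=ctrl.get_state();print(s["time"],s["eef_pos"],np.abs(s["dq"]).max())
g=cv2.cvtColor(d["color"],cv2.COLOR_BGR2HSV)
print(g[170:205:6,260].tolist(),g[140:170:6,260].tolist(),g[239,181],g[100,300])
def comp(m,u,v):
    n,l,st,c=cv2.connectedComponentsWithStats(m.astype(np.uint8));k=l[int(v),int(u)]
    return c[k],st[k],(l==k).astype(np.uint8)
lo=g[181,260,2]
m=(g[...,1]<60)&(abs(g[...,2].astype(int)-int(lo))<18)
c,st,l=comp(m,260,181);print(c,st)
P=np.array([plane(d,u,v,.142)[:2] for v,u in np.argwhere(l)],np.float32);print("gtop",P.mean(0),cv2.minAreaRect(P))
m=(g[...,1]<60)&(g[...,2]>140);c,st,l=comp(m,181,239)
P=np.array([plane(d,u,v,.01)[:2] for v,u in np.argwhere(l)],np.float32);print("disc",P.mean(0),cv2.minAreaRect(P),st)
E
```

```text
1.1333 [0.49002504 0.32665982 0.25104527] 0.05648772939816813
[[124, 11, 160], [130, 10, 159], [130, 10, 158], [129, 11, 159], [130, 10, 151], [78, 88, 156]] [[135, 18, 56], [135, 12, 83], [120, 12, 42], [45, 12, 85], [125, 10, 156]] [128   9 228] [ 77  87 153]
[261.97133407 178.87431092] [247 162  32  35 907]
gtop [0.48657912 0.32685453] ((0.4872782528400421, 0.32695186138153076), (0.02793167531490326, 0.022922230884432793), 3.560288429260254)
disc [0.6182632  0.25076434] ((0.6189895272254944, 0.25108152627944946), (0.05019458755850792, 0.04981150105595589), 72.7896728515625) [ 164  218   39   37 1068]
```

```bash
python3 - <<'E'
import cv2,numpy as np
from h import *
d=dict(np.load("w3.npz"));g=cv2.cvtColor(d["color"],cv2.COLOR_BGR2HSV)
n,l,st,c=cv2.connectedComponentsWithStats(((g[...,2]<110)&(g[...,1]<120)).astype(np.uint8))
k=l[130,250];print(st[k])
k=max(cv2.findContours((l==k).astype(np.uint8),0,1)[0],key=cv2.contourArea)[:,0]
P=np.array([plane(d,u,v,.006)[:2] for u,v in k],np.float32)
h=cv2.approxPolyDP(P,.004,True)[:,0];e=np.roll(h,-1,0)-h
for a,b in zip(h,e):print(a.round(4),np.linalg.norm(b).round(4),np.degrees(np.arctan2(b[1],b[0])).round(1))
m=(g[...,1]<60)&(g[...,2]>142)&(g[...,2]<178);n,l,st,c=cv2.connectedComponentsWithStats(m.astype(np.uint8))
k=cv2.findContours((l==l[181,260]).astype(np.uint8),0,1)[0][0][:,0]
P=np.array([plane(d,u,v,.142)[:2] for u,v in k],np.float32)
h=cv2.approxPolyDP(P,.003,True)[:,0];e=np.roll(h,-1,0)-h
print("top")
for a,b in zip(h,e):print(a.round(4),np.linalg.norm(b).round(4),np.degrees(np.arctan2(b[1],b[0])).round(1))
E
```

```text
[ 233  112   59   78 2719]
[0.4465 0.2985] 0.083 1.6
[0.5294 0.3008] 0.0174 79.9
[0.5325 0.3179] 0.0324 -179.7
[0.5    0.3178] 0.0364 89.9
[0.5001 0.3541] 0.031 5.9
[0.5309 0.3573] 0.0166 161.2
[0.5152 0.3627] 0.0515 -176.3
[0.4638 0.3594] 0.0204 -160.0
[0.4447 0.3525] 0.054 -88.1
top
[0.4747 0.3154] 0.0269 6.2
[0.5014 0.3183] 0.0198 96.8
[0.4991 0.3379] 0.0256 -178.3
[0.4735 0.3372] 0.0218 -86.8
```

```bash
python3 - <<'E'
from h import *
from plant import ctrl
s=ctrl.get_state();rows(s,[.487,.327,.15],tool([0,0,-1],2.5),8)
E
```

```text
n 8 shift [ 0.37  0.09 12.63] turn [-1.000e-03 -3.000e-03  1.154e+00]
```

```bash
python3 -m creep '[{"x":0.2,"y":0,"z":12.6,"rx":0,"ry":0,"rz":1.15,"grip":1},{"x":0.2,"y":0,"z":12.6,"rx":0,"ry":0,"rz":1.15,"grip":1},{"x":0.2,"y":0,"z":12.6,"rx":0,"ry":0,"rz":1.15,"grip":1},{"x":0.2,"y":0,"z":12.6,"rx":0,"ry":0,"rz":1.15,"grip":1},{"x":0.2,"y":0,"z":12.6,"rx":0,"ry":0,"rz":1.15,"grip":1},{"x":0.2,"y":0,"z":12.6,"rx":0,"ry":0,"rz":1.15,"grip":1},{"x":0.2,"y":0,"z":12.6,"rx":0,"ry":0,"rz":1.15,"grip":1},{"x":0.2,"y":0,"z":12.6,"rx":0,"ry":0,"rz":1.15,"grip":1},{"x":0,"y":0,"z":0,"rx":0,"ry":0,"rz":0,"grip":1},{"x":0,"y":0,"z":0,"rx":0,"ry":0,"rz":0,"grip":1}]' 40
python3 - <<'E'
from h import *
from plant import ctrl
s=ctrl.get_state();rows(s,[.487,.327,.095],tool([0,0,-1],2.5),5);print(s["eef_pos"])
E
```

```text
time: 1.97
eef_pos: [0.4861, 0.3281, 0.1493]
tcp_rot: [-0.024, 1.0, -0.0, -0.001]
contact_force: [0.6, 0.3, 0.2]
opening: 1.003
finger_force: 0.0
n 5 shift [-0.17 -0.23 10.86] turn [-0.009 -0.023  0.062]
[0.48614225 0.32813308 0.14928396]
```

Descend, then close with 40 N.

```bash
python3 -m creep '[{"x":-0.2,"y":-0.2,"z":10.8,"rx":0,"ry":0,"rz":0,"grip":1},{"x":-0.2,"y":-0.2,"z":10.8,"rx":0,"ry":0,"rz":0,"grip":1},{"x":-0.2,"y":-0.2,"z":10.8,"rx":0,"ry":0,"rz":0,"grip":1},{"x":-0.2,"y":-0.2,"z":10.8,"rx":0,"ry":0,"rz":0,"grip":1},{"x":-0.2,"y":-0.2,"z":10.8,"rx":0,"ry":0,"rz":0,"grip":1},{"x":0,"y":0,"z":0,"rx":0,"ry":0,"rz":0,"grip":0},{"x":0,"y":0,"z":0,"rx":0,"ry":0,"rz":0,"grip":0},{"x":0,"y":0,"z":0,"rx":0,"ry":0,"rz":0,"grip":0},{"x":0,"y":0,"z":0,"rx":0,"ry":0,"rz":0,"grip":0},{"x":0,"y":0,"z":0,"rx":0,"ry":0,"rz":0,"grip":0}]' 40
python3 -m creep '[{"x":0,"y":0,"z":0,"rx":0,"ry":0,"rz":0,"grip":0},{"x":0,"y":0,"z":0,"rx":0,"ry":0,"rz":0,"grip":0},{"x":0,"y":0,"z":0,"rx":0,"ry":0,"rz":0,"grip":0},{"x":0,"y":0,"z":0,"rx":0,"ry":0,"rz":0,"grip":0},{"x":0,"y":0,"z":0,"rx":0,"ry":0,"rz":0,"grip":0},{"x":0,"y":0,"z":0,"rx":0,"ry":0,"rz":0,"grip":0},{"x":0,"y":0,"z":0,"rx":0,"ry":0,"rz":0,"grip":0},{"x":0,"y":0,"z":0,"rx":0,"ry":0,"rz":0,"grip":0},{"x":0,"y":0,"z":0,"rx":0,"ry":0,"rz":0,"grip":0},{"x":0,"y":0,"z":0,"rx":0,"ry":0,"rz":0,"grip":0}]'
```

```text
time: 2.8
eef_pos: [0.4883, 0.3277, 0.0974]
tcp_rot: [-0.025, 1.0, 0.0, 0.001]
contact_force: [-0.5, -2.1, 7.4]
opening: 0.298
finger_force: 20.2
time: 3.63
eef_pos: [0.4884, 0.3278, 0.0974]
tcp_rot: [-0.025, 1.0, 0.0, 0.001]
contact_force: [-0.4, 0.4, 5.7]
opening: 0.302
finger_force: 41.4
```

```bash
python3 -m creep '[{"x":0,"y":0,"z":-6,"rx":0,"ry":0,"rz":0,"grip":0},{"x":0,"y":0,"z":-10,"rx":0,"ry":0,"rz":0,"grip":0},{"x":0,"y":0,"z":-12,"rx":0,"ry":0,"rz":0,"grip":0},{"x":0,"y":0,"z":-12,"rx":0,"ry":0,"rz":0,"grip":0},{"x":0,"y":0,"z":-12,"rx":0,"ry":0,"rz":0,"grip":0},{"x":0,"y":0,"z":-12,"rx":0,"ry":0,"rz":0,"grip":0},{"x":0,"y":0,"z":-8,"rx":0,"ry":0,"rz":0,"grip":0},{"x":0,"y":0,"z":-4,"rx":0,"ry":0,"rz":0,"grip":0},{"x":0,"y":0,"z":0,"rx":0,"ry":0,"rz":0,"grip":0},{"x":0,"y":0,"z":0,"rx":0,"ry":0,"rz":0,"grip":0}]'
python3 - <<'E'
from h import *
from plant import ctrl
s=ctrl.get_state();print(s["eef_pos"],Ro.from_quat(s["tcp_rot"]).as_matrix().round(3).tolist())
rows(s,[.6195,.2515,.01+.0934+.020],tool([0,0,-1],2.5),8)
E
```

```text
time: 4.47
eef_pos: [0.4875, 0.3274, 0.1725]
tcp_rot: [-0.025, 1.0, -0.0, -0.0]
contact_force: [0.3, -0.4, -2.0]
opening: 0.298
finger_force: 40.7
[0.48754849 0.32735567 0.17250778] [[-0.999, -0.049, -0.0], [-0.049, 0.999, -0.0], [0.0, -0.0, -1.0]]
n 8 shift [-16.03 -10.24   6.14] turn [-0.    -0.002  0.039]
```

```bash
python3 -m creep '[{"x":-16,"y":-10.2,"z":0,"rx":0,"ry":0,"rz":0,"grip":0},{"x":-16,"y":-10.2,"z":0,"rx":0,"ry":0,"rz":0,"grip":0},{"x":-16,"y":-10.2,"z":0,"rx":0,"ry":0,"rz":0,"grip":0},{"x":-16,"y":-10.2,"z":0,"rx":0,"ry":0,"rz":0,"grip":0},{"x":-16,"y":-10.2,"z":5,"rx":0,"ry":0,"rz":0,"grip":0},{"x":-16,"y":-10.2,"z":12,"rx":0,"ry":0,"rz":0,"grip":0},{"x":-16,"y":-10.2,"z":16,"rx":0,"ry":0,"rz":0,"grip":0},{"x":-16,"y":-10.2,"z":12,"rx":0,"ry":0,"rz":0,"grip":0},{"x":0,"y":0,"z":4,"rx":0,"ry":0,"rz":0,"grip":0},{"x":0,"y":0,"z":0,"rx":0,"ry":0,"rz":0,"grip":0}]'
python3 - <<'E'
from plant import ctrl, optics
import cv2,numpy as np
from h import *
d=optics.read_camera("wrist");d=optics.read_camera("wrist");np.savez("w4.npz",**d)
e=optics.read_camera("scene");np.savez("s4.npz",**e)
s=ctrl.get_state();print(s["time"],s["eef_pos"],s["contact_force"]);R=Ro.from_quat(s["tcp_rot"]).as_matrix()
f=s["eef_pos"]+R@[0,0,.0934]
for n,q in(("w",d),("s",e)):print(n,proj(q,f),proj(q,[.619,.251,.01]))
u,v=proj(e,[.619,.251,.06]).astype(int)
b=cv2.resize(e["color"][v-45:v+45,u-45:u+45],None,fx=5.3,fy=5.3)[:384,:]
b=cv2.resize(e["color"][v-50:v+30,u-27:u+27],(259,384))
cv2.imwrite("pics/w4.png",np.hstack([d["color"],b]));print(u,v)
E
```

```text
time: 5.3
eef_pos: [0.6189, 0.2508, 0.1204]
tcp_rot: [-0.024, 1.0, -0.0, -0.003]
contact_force: [-0.8, -0.6, -2.2]
opening: 0.299
finger_force: 40.7
5.45 [0.61932812 0.25253267 0.12377946] [-0.60230916  0.62179218 -0.88078371]
w [259.26316646 192.59171413] [257.2579737  184.80620838]
s [332.77833337 265.81942438] [331.10854758 270.17455028]
334 258
```

View pics/w4.png

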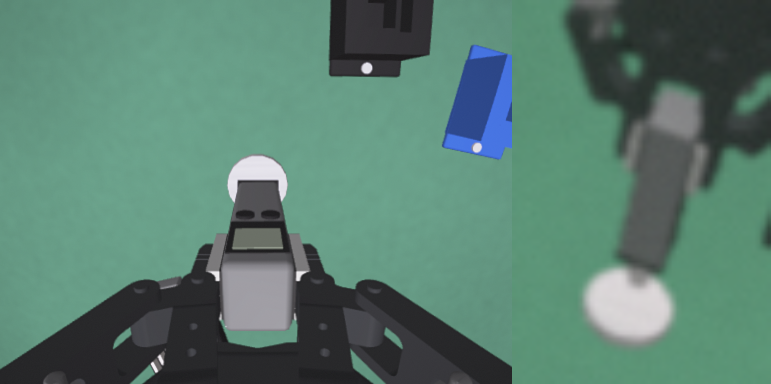

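The gauge hangs upright over the disc, which is centred at wrist (257,184), with the foot about 20 mm above it. Lowering gently.

```bash
python3 -m creep '[{"x":0,"y":0.7,"z":3,"rx":0,"ry":0,"rz":0,"grip":0},{"x":0,"y":-0.7,"z":4,"rx":0,"ry":0,"rz":0,"grip":0},{"x":0,"y":0,"z":4,"rx":0,"ry":0,"rz":0,"grip":0},{"x":0,"y":0,"z":3,"rx":0,"ry":0,"rz":0,"grip":0},{"x":0,"y":0,"z":2,"rx":0,"ry":0,"rz":0,"grip":0},{"x":0,"y":0,"z":2,"rx":0,"ry":0,"rz":0,"grip":0},{"x":0,"y":0,"z":1,"rx":0,"ry":0,"rz":0,"grip":0},{"x":0,"y":0,"z":1,"rx":0,"ry":0,"rz":0,"grip":0},{"x":0,"y":0,"z":0,"rx":0,"ry":0,"rz":0,"grip":0},{"x":0,"y":0,"z":0,"rx":0,"ry":0,"rz":0,"grip":0}]'
```

```text
time: 6.28
eef_pos: [0.6198, 0.2522, 0.1037]
tcp_rot: [-0.024, 1.0, 0.0, 0.0]
contact_force: [-0.5, -0.6, -0.5]
opening: 0.297
finger_force: 40.9
```

```bash
python3 -m creep '[{"x":0,"y":0,"z":0.5,"rx":0,"ry":0,"rz":0,"grip":0},{"x":0,"y":0,"z":0.5,"rx":0,"ry":0,"rz":0,"grip":0},{"x":0,"y":0,"z":0.5,"rx":0,"ry":0,"rz":0,"grip":0},{"x":0,"y":0,"z":0.5,"rx":0,"ry":0,"rz":0,"grip":0},{"x":0,"y":0,"z":0.5,"rx":0,"ry":0,"rz":0,"grip":0},{"x":0,"y":0,"z":0.5,"rx":0,"ry":0,"rz":0,"grip":0},{"x":0,"y":0,"z":0,"rx":0,"ry":0,"rz":0,"grip":0},{"x":0,"y":0,"z":0,"rx":0,"ry":0,"rz":0,"grip":0},{"x":0,"y":0,"z":0,"rx":0,"ry":0,"rz":0,"grip":0},{"x":0,"y":0,"z":0,"rx":0,"ry":0,"rz":0,"grip":0}]'
```

```text
time: 7.12
eef_pos: [0.6198, 0.2522, 0.1008]
tcp_rot: [-0.025, 1.0, 0.0, 0.0]
contact_force: [-0.0, -0.8, 1.8]
opening: 0.304
finger_force: 41.0
```

```bash
python3 -m creep '[{"x":0,"y":0,"z":0.7,"rx":0,"ry":0,"rz":0,"grip":0},{"x":0,"y":0,"z":0,"rx":0,"ry":0,"rz":0,"grip":0},{"x":0,"y":0,"z":0,"rx":0,"ry":0,"rz":0,"grip":0},{"x":0,"y":0,"z":0,"rx":0,"ry":0,"rz":0,"grip":0},{"x":0,"y":0,"z":0,"rx":0,"ry":0,"rz":0,"grip":0},{"x":0,"y":0,"z":0,"rx":0,"ry":0,"rz":0,"grip":0},{"x":0,"y":0,"z":0,"rx":0,"ry":0,"rz":0,"grip":0},{"x":0,"y":0,"z":0,"rx":0,"ry":0,"rz":0,"grip":0},{"x":0,"y":0,"z":0,"rx":0,"ry":0,"rz":0,"grip":0},{"x":0,"y":0,"z":0,"rx":0,"ry":0,"rz":0,"grip":0}]'
python3 -m creep '[{"x":0,"y":0,"z":0,"rx":0,"ry":0,"rz":0,"grip":0},{"x":0,"y":0,"z":0,"rx":0,"ry":0,"rz":0,"grip":0},{"x":0,"y":0,"z":0,"rx":0,"ry":0,"rz":0,"grip":0},{"x":0,"y":0,"z":0,"rx":0,"ry":0,"rz":0,"grip":0},{"x":0,"y":0,"z":0,"rx":0,"ry":0,"rz":0,"grip":0},{"x":0,"y":0,"z":0,"rx":0,"ry":0,"rz":0,"grip":0},{"x":0,"y":0,"z":0,"rx":0,"ry":0,"rz":0,"grip":0},{"x":0,"y":0,"z":0,"rx":0,"ry":0,"rz":0,"grip":0},{"x":0,"y":0,"z":0,"rx":0,"ry":0,"rz":0,"grip":0},{"x":0,"y":0,"z":0,"rx":0,"ry":0,"rz":0,"grip":0}]'
python3 - <<'E'
from plant import ctrl, optics
import cv2,numpy as np
d=optics.read_camera("wrist");np.savez("w5.npz",**d)
s=ctrl.get_state();print(s["eef_pos"],s["contact_force"])
# disc check
from h import *
g=cv2.cvtColor(d["color"],cv2.COLOR_BGR2HSV)
m=((g[...,1]<60)&(g[...,2]>190)).astype(np.uint8);m[:130]=0
n,l,st,c=cv2.connectedComponentsWithStats(m);i=1+st[1:,4].argmax()
P=np.array([plane(d,u,v,.01)[:2] for v,u in np.argwhere(l==i)],np.float32);print(st[i],c[i],cv2.minEnclosingCircle(P))
E
```

```text
time: 7.95
eef_pos: [0.6197, 0.2522, 0.0999]
tcp_rot: [-0.025, 1.0, 0.0, 0.0]
contact_force: [0.2, -0.3, 2.1]
opening: 0.3
finger_force: 41.1
time: 8.78
eef_pos: [0.6197, 0.2522, 0.0999]
tcp_rot: [-0.025, 1.0, 0.0, 0.0]
contact_force: [1.2, 0.3, 1.7]
opening: 0.3
finger_force: 41.2
[0.61966373 0.25219966 0.09986683] [2.1475082  0.20481601 2.27669519]
[ 224  160   65   51 1390] [254.6057554  178.65971223] ((0.6191518306732178, 0.2507459819316864), 0.024618107825517654)
```

```bash
python3 -m creep '[{"x":0,"y":0,"z":-4,"rx":0,"ry":0,"rz":0,"grip":0},{"x":0,"y":0,"z":-10,"rx":0,"ry":0,"rz":0,"grip":0},{"x":0,"y":0,"z":-20,"rx":0,"ry":0,"rz":0,"grip":0},{"x":0,"y":0,"z":-30,"rx":0,"ry":0,"rz":0,"grip":0},{"x":0,"y":0,"z":-36,"rx":0,"ry":0,"rz":0,"grip":0},{"x":0,"y":0,"z":-36,"rx":0,"ry":0,"rz":0,"grip":0},{"x":0,"y":-10,"z":-36,"rx":0,"ry":0,"rz":0,"grip":0},{"x":0,"y":-20,"z":-30,"rx":0,"ry":0,"rz":0,"grip":0},{"x":0,"y":-25,"z":-20,"rx":0,"ry":0,"rz":0,"grip":0},{"x":0,"y":-25,"z":-8,"rx":0,"ry":0,"rz":0,"grip":0}]'
python3 -m creep '[{"x":8,"y":-32,"z":0,"rx":0,"ry":0,"rz":0,"grip":0},{"x":8,"y":-36,"z":0,"rx":0,"ry":0,"rz":0,"grip":0},{"x":8,"y":-36,"z":0,"rx":0,"ry":0,"rz":0,"grip":0},{"x":8,"y":-36,"z":0,"rx":0,"ry":0,"rz":0,"grip":0},{"x":8,"y":-36,"z":0,"rx":0,"ry":0,"rz":0,"grip":0},{"x":8,"y":-36,"z":0,"rx":0,"ry":0,"rz":0,"grip":0},{"x":8,"y":-36,"z":0,"rx":0,"ry":0,"rz":0,"grip":0},{"x":8,"y":-32,"z":0,"rx":0,"ry":0,"rz":0,"grip":0},{"x":4,"y":-22,"z":0,"rx":0,"ry":0,"rz":0,"grip":0},{"x":0,"y":-10,"z":0,"rx":0,"ry":0,"rz":0,"grip":0}]'
python3 - <<'E'
from plant import ctrl, optics
import cv2,numpy as np
from h import *
for i in range(3):d=optics.read_camera("wrist")
np.savez("w6.npz",**d);cv2.imwrite("pics/w6.png",d["color"])
s=ctrl.get_state();print(s["time"],s["eef_pos"],s["qpos"].round(3),s["contact_force"])
print(proj(d,[.4625,-.162,.172]),proj(d,[.533,-.1,.185]))
E
```

```text
time: 9.67
eef_pos: [0.6237, 0.172, 0.3348]
tcp_rot: [-0.025, 1.0, 0.0, 0.002]
contact_force: [-0.1, -1.6, -1.3]
opening: 0.3
finger_force: 40.7
time: 10.5
eef_pos: [0.5692, -0.1452, 0.3291]
tcp_rot: [-0.023, 1.0, 0.0, -0.002]
contact_force: [0.2, 0.3, -1.5]
opening: 0.298
finger_force: 40.8
10.65 [ 0.57048263 -0.14240096  0.32927633] [-4.170e-01  3.700e-02  1.681e+00  1.000e-03  1.426e+00 -2.036e+00] [ 0.4393904  -0.63327061 -0.89754126]
[242.5956691   50.87350367] [308.75018058 136.62638864]
```

View pics/w6.png

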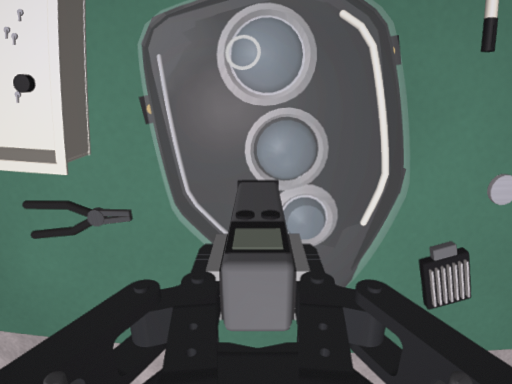

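The wrist view shows the ring clearly at (242,52) over the largest reflector. Nothing else ring-like is on the lens. Next I'll measure it.

```bash
python3 - <<'E'
from plant import ctrl
import cv2,numpy as np
from h import *
d=dict(np.load("w6.npz"));t=dict(np.load("top0.npz"))
def ring(d,x0,y0,x1,y1,sc):
    g=cv2.cvtColor(d["color"][y0:y1,x0:x1],cv2.COLOR_BGR2GRAY);g=cv2.resize(g,None,fx=sc,fy=sc,interpolation=2)
    b=cv2.morphologyEx(g,cv2.MORPH_TOPHAT,cv2.getStructuringElement(2,(4*sc+1+4,4*sc+1+4)))
    m=(b>b.max()*.4).astype(np.uint8)
    best=None
    cs,h=cv2.findContours(m,cv2.RETR_CCOMP,1)
    for k,hh in zip(cs,h[0]):
        if len(k)>20 and hh[3]>=0:
            e=cv2.fitEllipse(k)
            c=(np.array(e[0])+.5)/sc-.5+[x0,y0];print(" hole",c.round(2),(np.array(e[1])/sc).round(1))
            if best is None or cv2.contourArea(k)>best[1]:best=(c,cv2.contourArea(k))
    return best and best[0]
a=ring(d,220,32,265,74,4);print("w",a,plane(d,*a,.172) if a is not None else "")
b=ring(t,276,203,297,224,6);print("t",b,plane(t,*b,.172) if b is not None else "")
if a is not None and b is not None:print(tri(ray(d,*a),ray(t,*b)))
E
```

```text
w None 
 hole [286.02 212.5 ] [6.3 6.6]
t [286.02340062 212.50394058] [ 0.46424566 -0.16222733  0.172     ]
```

```bash
python3 - <<'E'
import cv2,numpy as np
from h import *
d=dict(np.load("w6.npz"));t=dict(np.load("top0.npz"))
g=cv2.cvtColor(d["color"],cv2.COLOR_BGR2GRAY)[25:80,215:270];g=cv2.resize(g,None,fx=4,fy=4,interpolation=2)
for p in(60,40,25):
    c=cv2.HoughCircles(g,cv2.HOUGH_GRADIENT,1,8,param1=150,param2=p,minRadius=48,maxRadius=80)
    if c is not None:
        for q in c[0][:4]:
            u,v=(q[0]+.5)/4-.5+215,(q[1]+.5)/4-.5+25;print(p,u,v,q[2]/4,plane(d,u,v,.172).round(4))
        print(tri(ray(d,*[(c[0,0,0]+.5)/4-.5+215,(c[0,0,1]+.5)/4-.5+25]),ray(t,286.0,212.5)));break
e=.014;P=np.array([.4635,-.162,.172]);print([(proj(d,P+x)-proj(d,P)).round(1).tolist() for x in([e,0,0],[0,e,0])])
cv2.imwrite("pics/r.png",cv2.resize(g,None,fx=2,fy=2))
E
```

```text
25 243.5 49.25 15.0 [ 0.4611 -0.1613  0.172 ]
25 241.75 52.25 13.5 [ 0.4637 -0.1627  0.172 ]
(array([ 0.46302747, -0.16069099,  0.18785017]), [np.float64(0.00013663224068459915), np.float64(0.00013663224068467545)])
[[-0.6, 16.6], [16.0, 0.8]]
```

View pics/r.png

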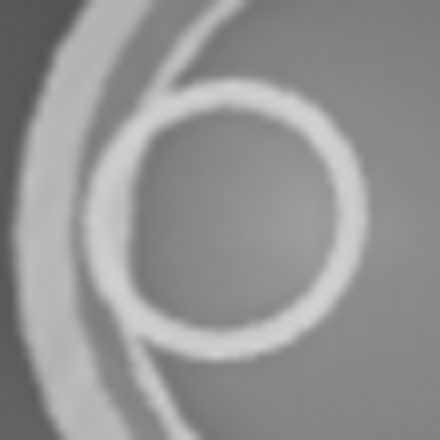

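Outer edge of the ring in the crop spans 84–369 by 77–360, so its centre is at wrist (242.9,51.9) and its size fits 31 mm at z 0.172. The ears (±150 mm) and the length put the lamp axis at about 10.5° yaw, with lens_top near (0.543,-0.122).

```bash
cat > tgt.py <<'E'
from h import *
d=dict(np.load("w6.npz"));t=dict(np.load("top0.npz"))
a=plane(d,242.9,51.9,.172);b=plane(t,286,212.7,.172)
M=.7*a+.3*b;L=np.array([.5435,-.122,.185])
az=(M-L)[:2];dist=np.linalg.norm(az);az/=dist
s=np.sin(np.radians(15.5));n=np.array([*(s*az),np.cos(np.radians(15.5))])
R=tool(-n,2.5)
def goal(h):return M+n*(h+.0934)-R.apply([.0007,0,0])
E
python3 - <<'E'
from tgt import *
from plant import ctrl
s=ctrl.get_state();print(a,b,M,dist,n,s["eef_pos"],goal(.03))
rows(s,goal(.03),R,9)
E
```

```text
[ 0.46334391 -0.16170191  0.172     ] [ 0.46355953 -0.16212717  0.172     ] [ 0.46340859 -0.16182949  0.172     ] 0.089448428848936 [-0.2392831  -0.11899559  0.96363045] [ 0.57048263 -0.14240096  0.32927633] [ 0.43455896 -0.17648395  0.29108398]
n 9 shift [15.69 -3.18  2.4 ] turn [-0.673 -1.59  -0.06 ]
```

```bash
python3 -m creep '[{"x":15.7,"y":-3.2,"z":2.4,"rx":-0.67,"ry":-1.59,"rz":-0.06,"grip":0},{"x":15.7,"y":-3.2,"z":2.4,"rx":-0.67,"ry":-1.59,"rz":-0.06,"grip":0},{"x":15.7,"y":-3.2,"z":2.4,"rx":-0.67,"ry":-1.59,"rz":-0.06,"grip":0},{"x":15.7,"y":-3.2,"z":2.4,"rx":-0.67,"ry":-1.59,"rz":-0.06,"grip":0},{"x":15.7,"y":-3.2,"z":2.4,"rx":-0.67,"ry":-1.59,"rz":-0.06,"grip":0},{"x":15.7,"y":-3.2,"z":2.4,"rx":-0.67,"ry":-1.59,"rz":-0.06,"grip":0},{"x":15.7,"y":-3.2,"z":2.4,"rx":-0.67,"ry":-1.59,"rz":-0.06,"grip":0},{"x":15.7,"y":-3.2,"z":2.4,"rx":-0.67,"ry":-1.59,"rz":-0.06,"grip":0},{"x":15.7,"y":-3.2,"z":2.4,"rx":-0.67,"ry":-1.59,"rz":-0.06,"grip":0},{"x":0,"y":0,"z":0,"rx":0,"ry":0,"rz":0,"grip":0}]'
python3 -m creep '[{"x":0,"y":0,"z":0,"rx":0,"ry":0,"rz":0,"grip":0},{"x":0,"y":0,"z":0,"rx":0,"ry":0,"rz":0,"grip":0},{"x":0,"y":0,"z":0,"rx":0,"ry":0,"rz":0,"grip":0},{"x":0,"y":0,"z":0,"rx":0,"ry":0,"rz":0,"grip":0},{"x":0,"y":0,"z":0,"rx":0,"ry":0,"rz":0,"grip":0},{"x":0,"y":0,"z":0,"rx":0,"ry":0,"rz":0,"grip":0},{"x":0,"y":0,"z":0,"rx":0,"ry":0,"rz":0,"grip":0},{"x":0,"y":0,"z":0,"rx":0,"ry":0,"rz":0,"grip":0},{"x":0,"y":0,"z":0,"rx":0,"ry":0,"rz":0,"grip":0},{"x":0,"y":0,"z":0,"rx":0,"ry":0,"rz":0,"grip":0}]'
python3 - <<'E'
from tgt import *
from plant import ctrl,optics
s=ctrl.get_state();print(s["eef_pos"],s["qpos"].round(3),s["contact_force"]);rows(s,goal(.008),R,6)
d=optics.read_camera("wrist");e=optics.read_camera("scene");g=optics.read_camera("top")
f=s["eef_pos"]+Ro.from_quat(s["tcp_rot"]).apply([.0007,0,.0934])
print(proj(d,M),proj(e,M),proj(e,f),f)
u,v=proj(e,M).astype(int)
b=cv2.resize(e["color"][v-50:v+30,u-27:u+27],(259,384))
cv2.imwrite("pics/w7.png",np.hstack([d["color"],b]));print(u,v)
E
```

```text
time: 11.48
eef_pos: [0.4327, -0.1754, 0.2894]
tcp_rot: [-0.029, 0.991, 0.057, 0.122]
contact_force: [-0.4, 0.4, -2.0]
opening: 0.297
finger_force: 40.7
time: 12.32
eef_pos: [0.4349, -0.1772, 0.2915]
tcp_rot: [-0.029, 0.99, 0.056, 0.123]
contact_force: [-0.0, 0.4, -0.3]
opening: 0.3
finger_force: 40.7
[ 0.43494551 -0.1772488   0.29149678] [-0.741 -0.327  2.088  0.262  1.289 -2.432] [-0.00934139  0.38921363 -0.29200524]
n 6 shift [0.08 0.13 3.73] turn [-0.019  0.013  0.015]
[258.9681853  178.89990531] [233.66323583 149.96937909] [233.41977403 140.71365663] [ 0.45675201 -0.16634342  0.20133249]
233 149
```

View pics/w7.png

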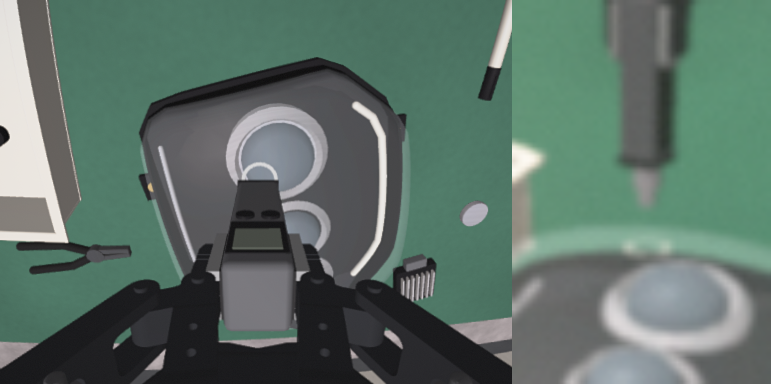

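The ring, at wrist (259,178), is centred under the gauge's foot. The scene crop shows the foot just above the ring. Approaching along the tool axis.

```bash
python3 -m creep '[{"x":0.1,"y":0.1,"z":4,"rx":0,"ry":0,"rz":0,"grip":0},{"x":0.1,"y":0.1,"z":5,"rx":0,"ry":0,"rz":0,"grip":0},{"x":0.1,"y":0.1,"z":5,"rx":0,"ry":0,"rz":0,"grip":0},{"x":0.1,"y":0.1,"z":4,"rx":0,"ry":0,"rz":0,"grip":0},{"x":0.1,"y":0.1,"z":3,"rx":0,"ry":0,"rz":0,"grip":0},{"x":0,"y":0.1,"z":2,"rx":0,"ry":0,"rz":0,"grip":0},{"x":0,"y":0,"z":1,"rx":0,"ry":0,"rz":0,"grip":0},{"x":0,"y":0,"z":1,"rx":0,"ry":0,"rz":0,"grip":0},{"x":0,"y":0,"z":0,"rx":0,"ry":0,"rz":0,"grip":0},{"x":0,"y":0,"z":0,"rx":0,"ry":0,"rz":0,"grip":0}]'
python3 - <<'E'
from tgt import *
from plant import ctrl
s=ctrl.get_state();print((s["eef_pos"]-goal(0))@n*1e3,s["contact_force"]@n);rows(s,goal(0),R,5)
E
```

```text
time: 13.3
eef_pos: [0.4405, -0.1738, 0.2675]
tcp_rot: [-0.029, 0.99, 0.055, 0.123]
contact_force: [-0.0, -0.7, -2.1]
opening: 0.299
finger_force: 40.7
5.550916310016126 -1.9287067978243704
n 5 shift [0.02 0.04 1.11] turn [-0.025  0.018  0.02 ]
```

```bash
python3 -m creep '[{"x":0,"y":0,"z":0.8,"rx":0,"ry":0,"rz":0,"grip":0},{"x":0,"y":0,"z":0.8,"rx":0,"ry":0,"rz":0,"grip":0},{"x":0,"y":0,"z":0.8,"rx":0,"ry":0,"rz":0,"grip":0},{"x":0,"y":0,"z":0.8,"rx":0,"ry":0,"rz":0,"grip":0},{"x":0,"y":0,"z":0.8,"rx":0,"ry":0,"rz":0,"grip":0},{"x":0,"y":0,"z":0.8,"rx":0,"ry":0,"rz":0,"grip":0},{"x":0,"y":0,"z":0,"rx":0,"ry":0,"rz":0,"grip":0},{"x":0,"y":0,"z":0,"rx":0,"ry":0,"rz":0,"grip":0},{"x":0,"y":0,"z":0,"rx":0,"ry":0,"rz":0,"grip":0},{"x":0,"y":0,"z":0,"rx":0,"ry":0,"rz":0,"grip":0}]'
python3 - <<'E'
from tgt import *
from plant import ctrl
s=ctrl.get_state();print((s["eef_pos"]-goal(0))@n*1e3,s["contact_force"]@n)
E
python3 -m creep '[{"x":0,"y":0,"z":0.5,"rx":0,"ry":0,"rz":0,"grip":0},{"x":0,"y":0,"z":0.5,"rx":0,"ry":0,"rz":0,"grip":0},{"x":0,"y":0,"z":0.5,"rx":0,"ry":0,"rz":0,"grip":0},{"x":0,"y":0,"z":0.5,"rx":0,"ry":0,"rz":0,"grip":0},{"x":0,"y":0,"z":0,"rx":0,"ry":0,"rz":0,"grip":0},{"x":0,"y":0,"z":0,"rx":0,"ry":0,"rz":0,"grip":0},{"x":0,"y":0,"z":0,"rx":0,"ry":0,"rz":0,"grip":0},{"x":0,"y":0,"z":0,"rx":0,"ry":0,"rz":0,"grip":0},{"x":0,"y":0,"z":0,"rx":0,"ry":0,"rz":0,"grip":0},{"x":0,"y":0,"z":0,"rx":0,"ry":0,"rz":0,"grip":0}]'
python3 - <<'E'
from tgt import *
from plant import ctrl,optics
for i in range(4):
    s=ctrl.get_state();print((s["eef_pos"]-goal(0))@n*1e3,s["contact_force"]@n)
    optics.read_camera("top")
rows(s,goal(-.003),R,3)
E
```

```text
time: 14.13
eef_pos: [0.4416, -0.1731, 0.2627]
tcp_rot: [-0.029, 0.99, 0.056, 0.123]
contact_force: [0.2, -0.2, -1.5]
opening: 0.299
finger_force: 40.9
0.5760150589027812 -1.4525357514917847
time: 14.97
eef_pos: [0.4422, -0.1729, 0.2609]
tcp_rot: [-0.029, 0.99, 0.055, 0.123]
contact_force: [-1.3, 0.5, 1.1]
opening: 0.298
finger_force: 41.1
-1.3161048073165567 1.2825974678442082
-1.3476881237863143 0.5770422959600288
-1.345890967236755 0.6176087615430197
-1.363516519046956 1.1273218869516644
n 3 shift [0.03 0.06 0.55] turn [-0.04   0.03   0.033]
```

Contact came at about the predicted height, with roughly 2.6 N. Pressing 2 mm further gives about 3.4 N.

```bash
python3 -m creep '[{"x":0,"y":0,"z":0.5,"rx":0,"ry":0,"rz":0,"grip":0},{"x":0,"y":0,"z":0.5,"rx":0,"ry":0,"rz":0,"grip":0},{"x":0,"y":0,"z":0.5,"rx":0,"ry":0,"rz":0,"grip":0},{"x":0,"y":0,"z":0.5,"rx":0,"ry":0,"rz":0,"grip":0},{"x":0,"y":0,"z":0.3,"rx":0,"ry":0,"rz":0,"grip":0},{"x":0,"y":0,"z":0,"rx":0,"ry":0,"rz":0,"grip":0},{"x":0,"y":0,"z":0,"rx":0,"ry":0,"rz":0,"grip":0},{"x":0,"y":0,"z":0,"rx":0,"ry":0,"rz":0,"grip":0},{"x":0,"y":0,"z":0,"rx":0,"ry":0,"rz":0,"grip":0},{"x":0,"y":0,"z":0,"rx":0,"ry":0,"rz":0,"grip":0}]'
python3 - <<'E'
from tgt import *
from plant import ctrl,optics
F=[]
for i in range(8):
    d=optics.read_camera("wrist");s=ctrl.get_state();F.append(s["contact_force"]@n)
print(np.round(F,2),(s["eef_pos"]-goal(0))@n*1e3,np.abs(s["dq"]).max(),s["finger_force"])
f=s["eef_pos"]+Ro.from_quat(s["tcp_rot"]).apply([.0007,0,.0934]);e=f-M;print("lateral mm",(e-n*(e@n))*1e3)
e=optics.read_camera("scene");u,v=proj(e,M).astype(int)
b=cv2.resize(e["color"][v-40:v+20,u-27:u+27],(346,384),interpolation=2)
w=cv2.resize(d["color"][110:230,200:320],(384,384),interpolation=2)
cv2.imwrite("pics/w8.png",np.hstack([w,b]))
E
```

```text
time: 16.0
eef_pos: [0.4427, -0.1727, 0.2586]
tcp_rot: [-0.029, 0.99, 0.055, 0.123]
contact_force: [-1.1, -0.1, 2.1]
opening: 0.299
finger_force: 41.1
[2.99 3.08 2.23 2.05 1.36 2.46 2.33 2.15] -3.67832330511461 0.0028389860642085763 41.098551750183105
lateral mm [ 0.22980427 -0.3655395   0.01192437]
```

View pics/w8.png

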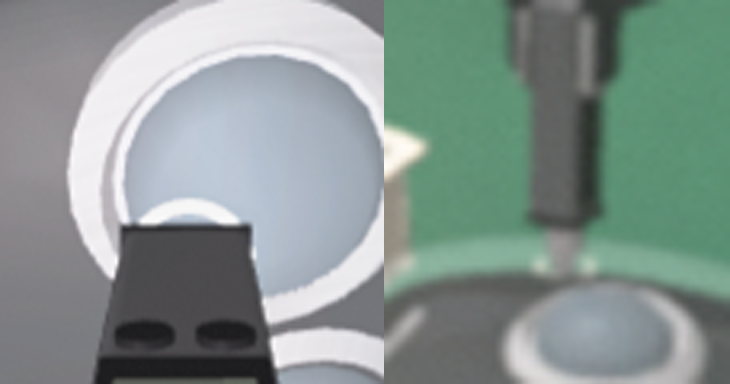

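The foot stands in the middle of the ring in both views: wrist crop ring at x≈190 against gauge x≈186, and the scene crop shows ring on both sides of the foot. The push is about 4 N and everything is still, so I'm handing in.

```bash
python3 -c "
from plant import sign_off
print(sign_off())"
```

```text
the job is handed in; nothing more can be done
None
```

I zeroed the gauge on the disc and handed in at about 16 s, holding it square in the ring by my estimate with about 4 N on the lens; the hand-in returned no verdict.

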